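# Release the topping cartridge from its push-push dock and pin it in the cradle

## Robot

A 6-joint arm with a two-finger parallel gripper is mounted at the origin on a cart in front of the work surface, level with it; the furniture and walls round the work are solid. World frame = base frame: x ahead of the robot, y to its left, z up, the work surface at z = 0. Lengths are in m, angles in rad, forces in N, time in s.
With the tool pointing down it reaches from about 0.35 to 0.775 m from the base axis. Payload 7.3 kg.
Tool frame: the origin (TCP) lies at the very end of the fingers, on their centre line; the grasp point (between the pads) lies 19 mm behind it; z points along the fingers, y is the line along which they close (so a half turn about z gives the same grasp; the last joint's range is limited). The gripper opens to 92 mm and grips with 3 to 60 N. Pads are 19 mm wide; open, the fingers measure 130 mm over their backs; the gripper's body (75 mm by 190 mm) begins 47 mm behind the grasp point.
Start: joints at [-1.472, 0.342, 1.524, -0, 1.275, -0.146], TCP at [0.127, -0.509, 0.227] pointing down, gripper open.
Joint ranges: [-2.53, 2.53], [-0.77, 2.02], [0.04, 2.7], [-1, 4.14], [0.28, 2.66], [-3.11, 3.11]. Speed limits (rad/s): [2.57, 2.57, 3.14, 3.14, 3.14, 3.14].

## Interface

Orientations are given as [roll, pitch, yaw] about the fixed x, y, z axes, in that order (R = Rz(yaw) Ry(pitch) Rx(roll)).
In Python, from cell import observe, read_camera, get_calibration, hand_in, search_frame gives the robot as it stands.
- The arm moves only by the tool step_arm, never from a script. Its argument "commands" is a list of rows, each an object with "translation": the shift along the tool's x, y, z in mm, a list of three; "roll": the turn about the tool's z in rad. In form: [{"translation": [x, y, z], "roll": roll}, ...]. A call has 1 to 20 rows; each row shifts and turns the commanded pose from where the row before left it, along the tool's axes as they then stand; what a row does not reach is not made up. A row lasts 1/12 s, in which the tool goes at most 41.7 mm and 7.16 degrees, less where a joint would pass 70% of its speed; a pose out of reach is approached as far as the arm can. A call is refused whole if a number of a shift passes 41.7 or a number of a turn 0.125, either way. A call with a gripper value outside its range is refused whole. "fingers" is the opening, from 0 (shut) to 1 (fully open), set as the call begins (left out, the last holds). The fingers move at their own pace and stop on an object; "grip_force" is the grip in N (left out, the last holds). Time passes only in rows, so rows that do not move let the fingers close. It gives the time, the measured TCP pose, the force, the opening and the grip force at its end, in the units of the state.
- observe(): the state, without advancing time (a new reading comes with each control period).
- read_camera(name): name is "scene" or "top"; returns the picture (400x640x3 uint8, red, green, blue); there is no depth.
- get_calibration(name): a dict with "camera_matrix" (3x3 intrinsics, pixels), "world_from_camera" (4x4, takes a point from camera to world coordinates). Camera axes: x right, y up, looking along -z (the intrinsics and any distortion apply to the point x, -y, -z); pixel columns grow to the right and rows downward; lengths in m; the calibration is good to about 2 mm. A picture is of the moment at which its call begins. get_calibration takes no time and is no camera call.
- hand_in(): hands the job in; it is judged then, once.
Trained networks look in the newest picture that a camera, given by its name, has taken for a name from the list of things; names that differ only in an ending like _2 or _b are one class to them, and where a whole thing is asked for, a point or a joint stands for the part that bears it (a point fixed in the world has none). Each returns a list of dicts, best first, with "confidence" (0 to 1); they miss things now and then, are a little off and sometimes report something else, mostly with a low value. They report only what shows in the picture. A call takes as long as a camera call.
- search_frame(camera, name): "at" ([x, y, z] in m, in world coordinates, good to about 4 mm: the middle of the surface that is visible of it).
The state is a dict: "time": time; "qpos": joint angles; "qvel": joint speeds; "joint_efforts": joint torques, N m; "tool_pos": TCP position; "tool_rot": TCP orientation; "contact_force": force on the tool from outside, world axes, zero at the start; "torque": the same for the moment, N m; "opening": finger opening in m; "grip_force": force on a finger pad.
Only numpy, scipy, OpenCV 4.12 (cv2) and the standard library are available. Lean on these libraries where they do the work, as an engineer would, in place of code of your own. Each camera call takes 0.05 s, during which the arm holds its last target. There are 200 camera calls.

## Task

Take the topping cartridge out of the leaning dock: push it further down until its latch lets go, and draw it out along the dock's lean as it springs up. Then stand it upright in the cradle so that the hole in its lug lies over the hole in the cradle's lug, and push the locking pin from its rest down through both holes until its collar is fully home on the cartridge's lug. Let go of everything, and leave the other things on the table where they are.

Things in the scene. Friction and masses are not known exactly. Their poses are not given: they have to be found in the camera images.
- dock: fixed steel dock on a grey base 150 x 112 mm. Origin on the table under the seat, z up, -x faces the robot within its yaw. Its open well leans 30 degrees from vertical, top towards the dock's -x; inside 49 x 59 mm, rim 64 mm above the seat along the lean. Two dark jaws on the rim's +y and -y sides hook behind ridges of the latched cartridge's head and spring open sideways as the latch trips
- dock_seat (a point): centre of the cartridge's underside while it is latched: 46 mm above the dock's origin; axes as the dock's
- lift (a joint): spring lift under the cartridge, m along the lean: 0 latched, -0.006 pressed to the stop, +0.028 sprung up. Pressing the cartridge 4 to 5 mm deeper (about 10 N) trips the latch: the jaws spring open and stay open, and it springs up when the press is let off. Pressed less, it returns to 0, still latched; while latched the jaws hold the cartridge
- cartridge: loose, 0.22 kg: white ribbed box 46 (x) x 56 (y) x 72 (z) mm; grey head plate over it, 64 mm wide in y, z = 72 to 80 mm, with 4 mm ridges on its y edges, whose holed lug, 40 mm wide, juts out to x = -68 mm; on the head a grip fin. Origin: centre of the box's underside; z up through the fin, -x to the lug. In the dock its z lies along the lean, its lug to the dock's -x
- cartridge_fin (a point): middle of the top of the cartridge's grip fin, (0, 0, 112) mm in its frame; the fin is 34 (x) x 14 (y) mm and 32 mm high above the head plate; axes as the cartridge's
- cartridge_hole (a point): centre of the 13 mm hole in the cartridge's lug, at the lug's upper face: (-50, 0, 80) mm in the cartridge's frame
- cradle: fixed cradle on a grey base 8 mm thick. Four low rails (18 mm high) enclose 52 x 62 mm round the origin: the cartridge's box stands between them on the base, 8 mm above the origin. Towards -x a portal carries a flat steel lug, 36 x 56 mm. The cartridge stands with its lug to the cradle's -x, 2 mm above the cradle's lug. Origin on the table, centre between the rails; z up
- cradle_hole (a point): centre of the 13 mm through hole in the cradle's lug, at the lug's upper face: (-50, 0, 78) mm in the cradle's frame; the lug is 10 mm thick, free below
- pin: loose upright steel locking pin, 0.06 kg: shank 9 mm across, 36 mm long with an 8 mm cone at its tip; then a collar 22 mm across, 4 mm thick; then a round knob 16 mm across, 32 mm high (72 mm in all). Origin: the tip; z up to the knob. It stands in its rest with the collar on the rest's top
- pin_collar (a point): centre of the collar's underside, 36 mm above the pin's tip
- pin_rest: fixed grey block 50 x 50 x 40 mm with a 12 mm hole, holding the pin. Origin: centre of its underside
- kitchen_timer: round white kitchen timer, 62 mm across, 44 mm high; a bystander, not to be disturbed; origin: centre of its underside
- cupcake_dipped: cupcake with brown sprinkles, 76 mm across, 67 mm high; a bystander, not to be disturbed; origin: centre of its underside
- cupcake_dark: plain dark cupcake, 76 mm across, 64 mm high; a bystander, not to be disturbed; origin: centre of its underside
- spice_jar: spice jar, 47 mm across, 98 mm high; a bystander, not to be disturbed; origin: centre of its underside
- deli_cup: open clear cup, 109 mm across, 72 mm high; a bystander, not to be disturbed; origin: centre of its underside

How it is judged:
On the way, in this order (a step that is already met when the one before it is completed fails the run):
1. the latch is tripped and the lift has sprung up (value of joint lift above 0.02 m), for 0.05 s.
2. the cartridge is drawn right out of the dock (distance between cartridge and dock_seat above 0.1 m), for 0.1 s.
3. the cartridge stands in the cradle with the holes in line, the pin not yet in it (z of cartridge in the frame of cradle below 0.012 m and horizontal distance between cartridge_hole and cradle_hole below 0.008 m and angle between cartridge's own z axis and vertical below 0.08 rad and distance between pin_collar and cartridge_hole above 0.03 m), for 0.2 s.
At the end, for the whole second after the job is handed in: The cartridge stands upright (within 0.08 rad) on the cradle's base (underside within 4 mm of it), its hole within 5 mm of the cradle's hole; the pin goes down through both holes, upright within 0.1 rad, with its collar within 5 mm of the cartridge's hole (home on the lug); both at rest (z of cartridge in the frame of cradle below 0.012 m and horizontal distance between cartridge_hole and cradle_hole below 0.005 m and angle between cartridge's own z axis and vertical below 0.08 rad and distance between pin_collar and cartridge_hole below 0.005 m and angle between pin's own z axis and vertical below 0.1 rad and linear speed of each of cartridge, pin below 0.02 m/s); the robot touches nothing.
It fails at once if a bystander is moved more than 25 mm (distance of any of kitchen_timer, cupcake_dipped, cupcake_dark, spice_jar, deli_cup from where it was at the start of the episode above 0.025 m).
It also fails if it takes over 61 s, if anything falls off the work surface, if the arm or the gripper's body presses on something with over 40 N, if the wrist force passes 120 N, or if a joint passes its speed limit or range.

## Working session

There is one attempt and no reset: what is moved stays moved. The work goes in short steps, Python scripts to look and compute and a tool call to move; the robot and the scene stay as the last step left them, time stands still between calls to the robot, and variables do not carry over. Pictures are saved under pics/ and viewed, at most 10 in all, crops included, and the job is handed in when it is done.

Besides the shell and the picture viewer there is one more tool, called after "Emit:" as name([rows], argument=value, ...), one row to a line, values as JSON. step_arm: Moves the arm, as the interface text tells. Its arguments: {"type":"object","properties":{"commands":{"type":"array"},"fingers":{"type":"number"},"grip_force":{"type":"number"}},"required":["commands"]}

```bash
ls; mkdir -p pics; python3 - <<'E'
from cell import *
import cv2,numpy as np
for c in("scene","top"):
    cv2.imwrite(f"pics/{c}0.png",cv2.cvtColor(read_camera(c),cv2.COLOR_RGB2BGR))
    k=get_calibration(c);print(c,np.round(k["camera_matrix"],1).tolist(),np.round(k["world_from_camera"],3).tolist(), [x for x in k])
    for n in["dock","cartridge","cartridge_fin","cartridge_hole","cradle","cradle_hole","pin","pin_collar","pin_rest","kitchen_timer","cupcake_dipped","cupcake_dark","spice_jar","deli_cup"]:
        print(n,[(np.round(d["at"],3).tolist(),round(d["confidence"],2)) for d in search_frame(c,n)[:2]])
s=observe();print(s["time"],s["tool_pos"],s["tool_rot"],s["contact_force"],s["opening"])
E
```

```text
pics
scene [[417.8, 0.0, 316.1], [0.0, 417.8, 199.1], [0.0, 0.0, 1.0]] [[-0.764, 0.42, -0.489, 0.015], [-0.645, -0.494, 0.584, 0.681], [0.004, 0.761, 0.649, 0.865], [0.0, 0.0, 0.0, 1.0]] ['camera_matrix', 'world_from_camera']
dock [([0.569, 0.17, 0.021], 0.87)]
cartridge [([0.539, 0.137, 0.105], 0.56)]
cartridge_fin [([0.54, 0.131, 0.107], 0.94), ([0.449, 0.039, 0.056], 0.3)]
cartridge_hole [([0.537, 0.136, 0.106], 0.73)]
cradle [([0.55, -0.117, 0.006], 0.89)]
cradle_hole [([0.551, -0.123, 0.008], 0.73), ([0.538, 0.132, 0.105], 0.72)]
pin [([0.446, 0.041, 0.058], 0.62), ([0.554, -0.118, 0.007], 0.56)]
pin_collar [([0.449, 0.037, 0.057], 0.47)]
pin_rest [([0.441, 0.045, 0.03], 0.69)]
kitchen_timer [([0.745, 0.022, 0.026], 0.75), ([0.568, 0.169, 0.023], 0.23)]
cupcake_dipped [([0.594, 0.014, 0.059], 0.85), ([0.537, 0.136, 0.1], 0.46)]
cupcake_dark [([0.382, 0.229, 0.055], 0.94)]
spice_jar [([0.693, -0.012, 0.064], 0.65)]
deli_cup [([0.39, -0.243, 0.041], 0.64), ([0.568, 0.169, 0.02], 0.37)]
top [[494.2, 0.0, 320.8], [0.0, 494.2, 203.1], [0.0, 0.0, 1.0]] [[-0.018, 0.998, -0.057, 0.511],
[... 257 characters left out ...]
_hole [([0.547, 0.128, 0.109], 0.83)]
cradle [([0.583, -0.128, 0.004], 0.83), ([0.446, 0.038, 0.076], 0.22)]
cradle_hole [([0.576, -0.132, 0.009], 0.68)]
pin [([0.749, 0.012, 0.038], 0.2)]
pin_collar [([0.446, 0.033, 0.076], 0.5)]
pin_rest [([0.453, 0.042, 0.038], 0.66)]
kitchen_timer [([0.748, 0.014, 0.036], 0.89), ([0.545, 0.126, 0.114], 0.69)]
cupcake_dipped [([0.609, 0.006, 0.06], 0.91)]
cupcake_dark [([0.395, 0.22, 0.057], 0.9), ([0.613, 0.132, 0.07], 0.4)]
spice_jar [([0.703, -0.022, 0.101], 0.83)]
deli_cup [([0.385, -0.24, 0.032], 0.81)]
1.5 [ 0.12725861 -0.50935959  0.22674272] [ 3.14150827e+00 -4.85346631e-06  2.44765221e-01] [ 0.75380329 -0.02038565  0.18244555] 0.09179778185376104
```

```bash
python3 - <<'E'
import cv2
a=cv2.imread("pics/top0.png");cv2.imwrite("pics/top1.png",cv2.resize(a[100:340,180:500],None,fx=2.5,fy=2.5,interpolation=cv2.INTER_CUBIC))
a=cv2.imread("pics/scene0.png");cv2.imwrite("pics/scene1.png",cv2.resize(a[60:360,100:500],None,fx=2,fy=2,interpolation=cv2.INTER_CUBIC))
E
```

```text
(no output)
```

View pics/top1.png

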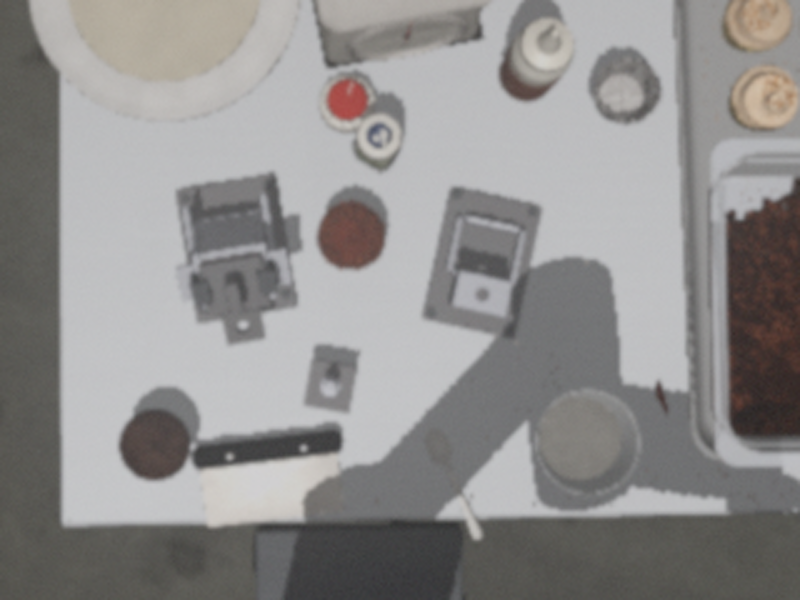

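View pics/scene1.png

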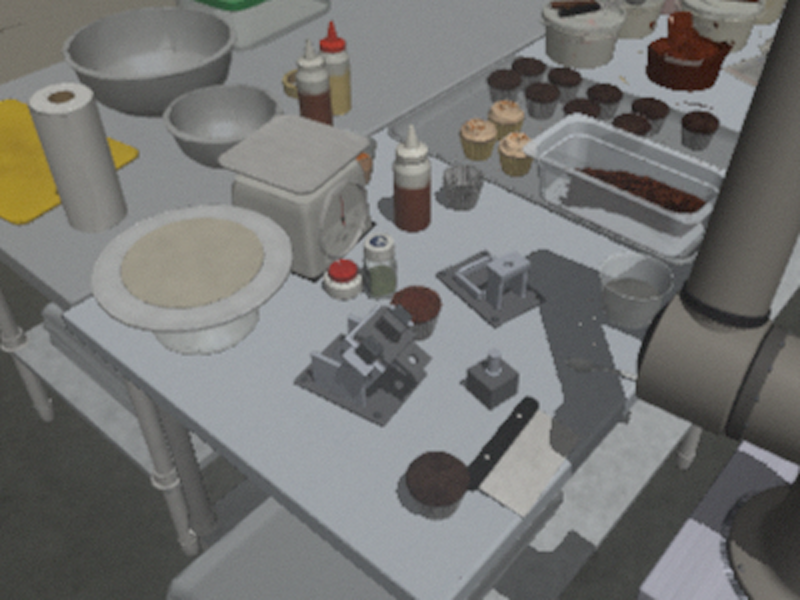

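```bash
python3 - <<'E'
import cv2,numpy as np
t=cv2.imread("pics/top0.png");s=cv2.imread("pics/scene0.png")
def cr(a,u,v,w,h,f):
    b=cv2.resize(a[v:v+h,u:u+w],None,fx=f,fy=f,interpolation=cv2.INTER_CUBIC)
    b=cv2.convertScaleAbs(b,alpha=1.3)
    for i in range(0,w,10):cv2.line(b,(int(i*f),0),(int(i*f),6 if i%20 else 12),(0,0,255),1)
    for i in range(0,h,10):cv2.line(b,(0,int(i*f)),(6 if i%20 else 12,int(i*f)),(0,0,255),1)
    return b
cv2.imwrite("pics/d.png",np.hstack([cr(t,248,165,57,75,7),cr(s,244,202,80,105,5)]))
cv2.imwrite("pics/c.png",np.hstack([cr(t,345,170,57,75,7),cr(s,314,175,80,105,5)]))
E
```

```text
(no output)
```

View pics/d.png

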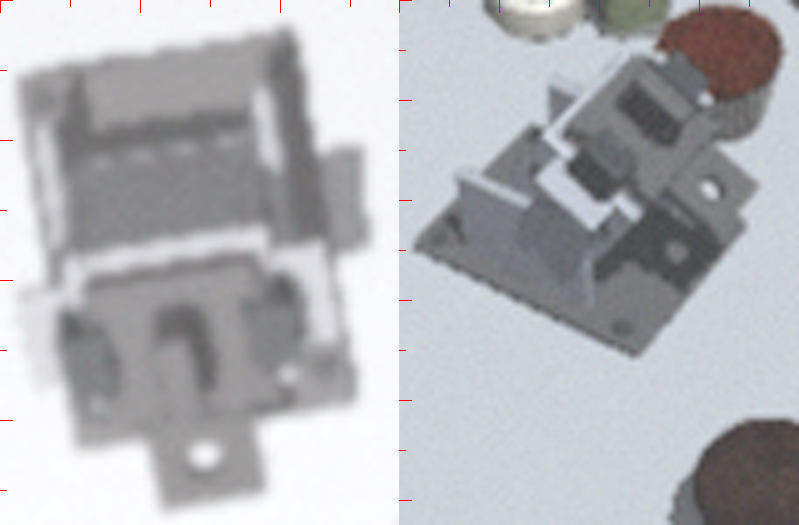

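View pics/c.png

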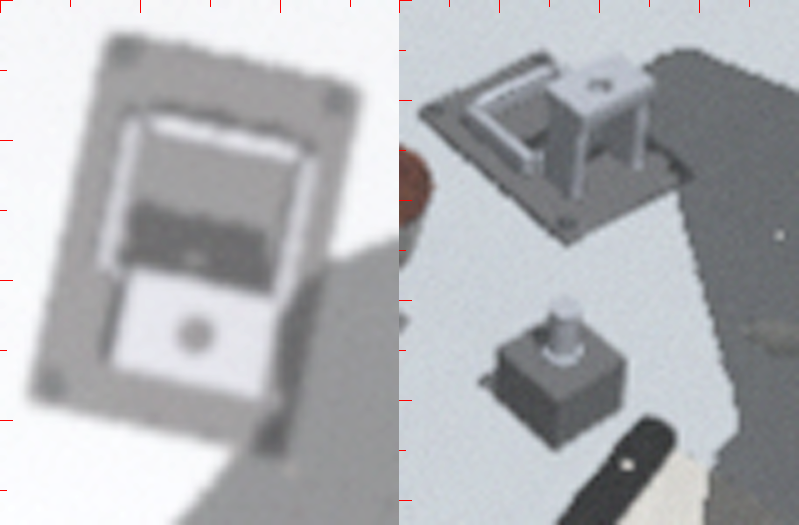

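```bash
cat >h.py <<'E'
import numpy as np
from cell import *
from scipy.optimize import least_squares
K={c:get_calibration(c) for c in("top","scene")}
def proj(c,P):
    P=np.atleast_2d(P);M=np.linalg.inv(K[c]["world_from_camera"]);q=P@M[:3,:3].T+M[:3,3]
    q=q*[1,-1,-1];q=q@np.array(K[c]["camera_matrix"]).T;return q[:,:2]/q[:,2:]
def T(p,L):
    c,s=np.cos(p[2]),np.sin(p[2]);L=np.atleast_2d(L)
    return np.c_[p[0]+c*L[:,0]-s*L[:,1],p[1]+s*L[:,0]+c*L[:,1],L[:,2]]
def lean(P,lift=0):
    P=np.atleast_2d(P)+[0,0,lift];s,c=.5,3**.5/2
    return np.c_[c*P[:,0]-s*P[:,2],P[:,1],.046+s*P[:,0]+c*P[:,2]]
E
python3 - <<'E'
from h import *
import cv2
def tp(u,v,o):return [(u+.5)/7-.5+o[0],(v+.5)/7-.5+o[1]]
def sp(u,v,o):return [(u-400+.5)/5-.5+o[0],(v+.5)/5-.5+o[1]]
D=(248,165),(244,202);C=(345,170),(314,175)
def fit(obs,x0):
    def f(x):return np.concatenate([(proj(c,T(x,L(x) if callable(L) else L))[0]-uv)*w for c,uv,L,w in obs])
    r=least_squares(f,x0,loss='soft_l1');print(np.round(r.x,4));print(np.round(f(r.x).reshape(-1,2),1).tolist());return r.x
bc=lambda sx,sy,z:(lambda x:[x[3]+sx*.075,sy*.056,z])
cl=lambda *p:lean([p])[0]
H=.000
d=fit([("top",tp(205,455,D[0]),cl(-.05,0,.078),2),("scene",sp(711,188,D[1]),cl(-.05,0,.078),2),
("top",tp(165,510,D[0]),cl(-.068,.02,.08),1),("top",tp(267,490,D[0]),cl(-.068,-.02,.08),1),
("scene",sp(757,185,D[1]),cl(-.068,-.02,.08),1),
("top",tp(18,76,D[0]),bc(1,1,.0),1),("top",tp(80,447,D[0]),bc(-1,1,.0),1),("top",tp(357,400,D[0]),bc(-1,-1,.0),1),
("scene",sp(414,246,D[1]),bc(1,1,.0),1),("scene",sp(636,355,D[1]),bc(-1,1,.0),1)],[.6,.13,.1,0])
hz=.078
obs=[("top",tp(195,335,C[0]),[-.05,0,hz],2),("scene",sp(600,86,C[1]),[-.05,0,hz],2)]
# lug corners: free x extent, centred at hole assumed
for (u,v),(sx,sy) in zip([(128,268),(280,295),(108,365),(270,400)],[(1,1),(1,-1),(-1,1),(-1,-1)]):
    obs.append(("top",tp(u,v,C[0]),(lambda x,sx=sx,sy=sy:[x[3]+sx*.018,sy*.028,hz]),1))
for (u,v),(sx,sy) in zip([(548,87),(605,122),(655,85)],[(1,1),(-1,1),(-1,-1)]):
    obs.append(("scene",sp(u,v,C[1]),(lambda x,sx=sx,sy=sy:[x[3]+sx*.018,sy*.028,hz]),1))
c=fit(obs,[.58,-.13,-.2,-.05])
# pin rest
obs=[("scene",sp(u,v,C[1]),[sx*.025,sy*.025,z],1) for (u,v,sx,sy,z) in [(496,351,1,1,.04),(559,400,-1,1,.04),(628,361,-1,-1,.04),(557,450,-1,1,0),(623,405,-1,-1,0)]]
obs+=[("scene",sp(566,302,C[1]),[0,0,.076],2)]
p=fit(obs,[.45,.04,-.2])
for n,x in("cradle hole",T(c,[-.05,0,.078])),("carthole",T(d,lean([-.05,0,.08]))),("fin",T(d,lean([0,0,.112]))):print(n,np.round(x,4))
print("pin top proj",proj("top",[*p[:2],.076]))
t=cv2.imread("pics/top0.png");u,v=295,236
b=cv2.resize(t[v:v+40,u:u+40],None,fx=10,fy=10,interpolation=cv2.INTER_CUBIC)
s=cv2.imread("pics/scene0.png")
q=proj("top",[*p[:2],.076])[0];cv2.drawMarker(b,tuple(int(round(k)) for k in ((q-[u,v]+.5)*10-.5)),(0,0,255),0,20,1)
cv2.imwrite("pics/p.png",b)
E
```

```text
[0.599  0.1328 0.1463 0.0053]
[[0.0, -0.1], [0.2, -0.5], [-0.7, -0.3], [0.1, 0.1], [0.5, 0.0], [0.1, -0.6], [-0.3, 0.0], [0.3, 0.1], [-0.1, 0.4], [0.0, 1.0]]
[ 0.5938 -0.136  -0.1917 -0.0498]
[[-0.2, -0.1], [0.7, -0.8], [0.0, 0.8], [-0.5, 0.6], [0.6, 0.6], [-1.3, -0.7], [-0.4, 0.1], [-3.6, -0.8], [0.3, -1.0]]
[ 0.452   0.0322 -0.175 ]
[[0.2, -0.9], [0.2, -0.0], [0.0, -1.1], [-0.2, 0.0], [-0.0, 0.1], [-0.1, 0.8]]
cradle hole [[ 0.5447 -0.1265  0.078 ]]
carthole [[0.5166 0.1207 0.0903]]
fin [[0.5436 0.1247 0.143 ]]
pin top proj [[311.85702747 254.30663681]]
```

View pics/p.png

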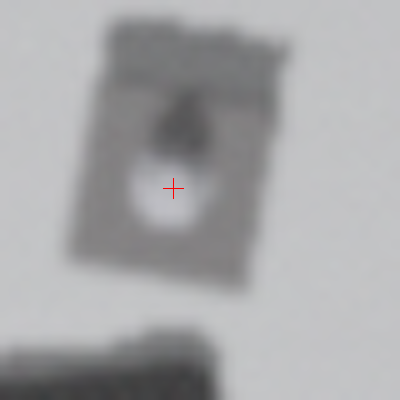

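```bash
cat >>h.py <<'E'
DK=[.599,.1328,.1463];CR=[.5938,-.136,-.1917];PN=[.452,.0322,-.175]
def W(p):return T(DK,lean(p))[0]
def delta(target):
    s=observe();p=np.array(s["tool_pos"]);y=s["tool_rot"][2];d=np.array(target)-p
    ex=np.array([np.cos(y),np.sin(y),0]);ey=np.array([np.sin(y),-np.cos(y),0])
    return np.round(1000*np.array([d@ex,d@ey,-d[2]]),1),"pos",np.round(p,4),"yaw",round(y,4),"rp",np.round(s["tool_rot"][:2],4),"t",s["time"],"F",np.round(s["contact_force"],1),"op",round(s["opening"],4)
E
python3 - <<'E'
from h import *
f=lambda p:np.round((proj("scene",W(p))[0]-[244,202]+.5)*5-.5+[400,0]).tolist()
for y in(.022,.032,-.022,-.032):
  for x in(-.012,.012):print(y,x,[f([x,y,z]) for z in(.08,.09,.1,.11)])
print("fin",[f([x,y,.112]) for x in(-.017,.017) for y in(.007,-.007)])
print(W([.006,0,.096]),delta(W([.006,0,.096])))
E
```

```text
0.022 -0.012 [[635.0, 161.0], [642.0, 152.0], [650.0, 144.0], [658.0, 135.0]]
0.022 0.012 [[600.0, 129.0], [608.0, 120.0], [615.0, 111.0], [622.0, 102.0]]
0.032 -0.012 [[624.0, 173.0], [631.0, 164.0], [639.0, 156.0], [647.0, 147.0]]
0.032 0.012 [[589.0, 140.0], [596.0, 132.0], [603.0, 123.0], [611.0, 114.0]]
-0.022 -0.012 [[683.0, 110.0], [690.0, 101.0], [698.0, 92.0], [706.0, 84.0]]
-0.022 0.012 [[649.0, 78.0], [656.0, 70.0], [664.0, 61.0], [672.0, 52.0]]
-0.032 -0.012 [[693.0, 99.0], [701.0, 90.0], [709.0, 81.0], [717.0, 72.0]]
-0.032 0.012 [[660.0, 67.0], [667.0, 59.0], [675.0, 50.0], [682.0, 41.0]]
fin [[684.0, 122.0], [699.0, 106.0], [634.0, 76.0], [649.0, 60.0]]
[0.55665342 0.12656011 0.13213844] (array([ 570.7, -512.9,   94.6]), 'pos', array([ 0.1273, -0.5094,  0.2267]), 'yaw', np.float64(0.2448), 'rp', array([ 3.1415, -0.    ]), 't', 1.5, 'F', array([ 0.8, -0. ,  0.2]), 'op', 0.0918)
```

```bash
python3 - <<'E'
import cv2
s=cv2.imread("pics/scene0.png")
b=cv2.resize(s[208:250,266:318],None,fx=14,fy=14,interpolation=cv2.INTER_CUBIC)
import sys;from h import *
def m(p,c):
    q=(proj("scene",W(p))[0]-[266,208]+.5)*14-.5;cv2.circle(b,tuple(int(round(k)) for k in q),4,c,-1)
for y in(.028,-.028):
    for i,z in enumerate((.08,.09,.1)):m([0,y,z],[(0,0,255),(0,255,0),(255,0,0)][i])
for x in(-.017,.017):
    for y in(.007,-.007):m([x,y,.112],(0,255,255))
cv2.imwrite("pics/j.png",cv2.convertScaleAbs(b,alpha=1.5))
E
```

```text
(no output)
```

View pics/j.png

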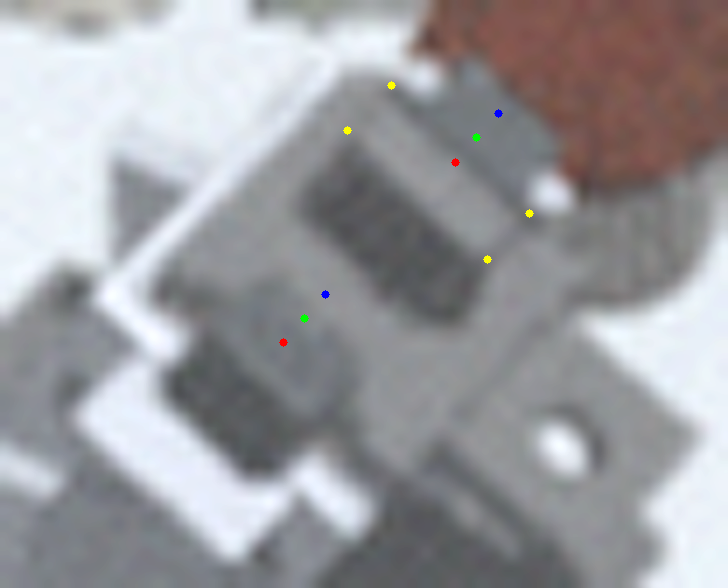

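Emit:
step_arm([
  {"translation": [0, 0, 0], "roll": 0.0985},
  {"translation": [27.2, -29.8, 0], "roll": 0},
  {"translation": [27.2, -29.8, 0], "roll": 0},
  {"translation": [27.2, -29.8, 0], "roll": 0},
  {"translation": [27.2, -29.8, 0], "roll": 0},
  {"translation": [27.2, -29.8, 0], "roll": 0},
  {"translation": [27.2, -29.8, 0], "roll": 0},
  {"translation": [27.2, -29.8, 0], "roll": 0},
  {"translation": [27.2, -29.8, 0], "roll": 0},
  {"translation": [27.2, -29.8, 0], "roll": 0},
  {"translation": [27.2, -29.8, 0], "roll": 0},
  {"translation": [27.2, -29.8, 0], "roll": 0},
  {"translation": [27.2, -29.8, 0], "roll": 0},
  {"translation": [27.2, -29.8, 0], "roll": 0},
  {"translation": [27.2, -29.8, 0], "roll": 0},
  {"translation": [27.2, -29.8, 0], "roll": 0},
  {"translation": [27.2, -29.8, 0], "roll": 0},
  {"translation": [27.2, -29.8, 0], "roll": 0},
  {"translation": [27.2, -29.8, 0], "roll": 0},
  {"translation": [0, 0, 0], "roll": 0},
], fingers=0.4)

```text
time: 3.17
tool_pos: [0.5361, 0.0981, 0.2261]
tool_rot: [-3.14, -0.002, 0.151]
contact_force: [-1.2, 0.8, 0.4]
opening: 0.037
grip_force: 0.0
```

```bash
python3 -c "
from h import *
print(delta(W([.006,0,.097])))"
```

```text
(array([ 24.1, -25. ,  93.1]), 'pos', array([0.5361, 0.0981, 0.2261]), 'yaw', np.float64(0.1509), 'rp', array([-3.1397e+00, -2.0000e-03]), 't', 3.1667, 'F', array([-1.2,  0.8,  0.4]), 'op', 0.037)
```

Emit:
step_arm([
  {"translation": [24, -25, 10], "roll": 0},
  {"translation": [0, 0, 25], "roll": 0},
  {"translation": [0, 0, 25], "roll": 0},
  {"translation": [0, 0, 0], "roll": 0},
  {"translation": [0, 0, 0], "roll": 0},
  {"translation": [0, 0, 0], "roll": 0},
])

```text
time: 3.67
tool_pos: [0.5542, 0.1206, 0.1681]
tool_rot: [3.141, -0.002, 0.146]
contact_force: [-0.0, -0.7, 0.7]
opening: 0.0369
grip_force: 0.0
```

```bash
python3 -c "
from h import *
print(delta(W([.006,0,.097])))"
```

```text
(array([ 2.8, -5.5, 35.1]), 'pos', array([0.5542, 0.1206, 0.1681]), 'yaw', np.float64(0.1458), 'rp', array([ 3.1414e+00, -1.8000e-03]), 't', 3.6667, 'F', array([-0. , -0.7,  0.7]), 'op', 0.0369)
```

Emit:
step_arm([
  {"translation": [2.8, -5.5, 12], "roll": 0},
  {"translation": [0, 0, 12], "roll": 0},
  {"translation": [0, 0, 11], "roll": 0},
  {"translation": [0, 0, 0], "roll": 0},
  {"translation": [0, 0, 0], "roll": 0},
])

```text
time: 4.08
tool_pos: [0.5557, 0.1268, 0.1319]
tool_rot: [3.142, -0.0, 0.146]
contact_force: [0.0, -0.4, 1.1]
opening: 0.0367
grip_force: 0.0
```

```bash
python3 -c "
from h import *
print(delta(W([.006,0,.097])))"
```

```text
(array([ 0.4,  0.4, -1.1]), 'pos', array([0.5557, 0.1268, 0.1319]), 'yaw', np.float64(0.1461), 'rp', array([ 3.1415e+00, -3.0000e-04]), 't', 4.0833, 'F', array([ 0. , -0.4,  1.1]), 'op', 0.0367)
```

No contact; close on the fin.

Emit:
step_arm([
  {"translation": [0, 0, 0], "roll": 0},
  {"translation": [0, 0, 0], "roll": 0},
  {"translation": [0, 0, 0], "roll": 0},
  {"translation": [0, 0, 0], "roll": 0},
  {"translation": [0, 0, 0], "roll": 0},
  {"translation": [0, 0, 0], "roll": 0},
], fingers=0, grip_force=45)

```text
time: 4.58
tool_pos: [0.5557, 0.1271, 0.1323]
tool_rot: [-3.141, -0.001, 0.146]
contact_force: [-0.8, 2.5, 3.4]
opening: 0.0134
grip_force: 45.0
```

Emit:
step_arm([
  {"translation": [1, 0, 1.7], "roll": 0},
  {"translation": [1, 0, 1.7], "roll": 0},
  {"translation": [0.7, 0, 1.3], "roll": 0},
  {"translation": [0, 0, 0], "roll": 0},
  {"translation": [0, 0, 0], "roll": 0},
])

```text
time: 5.0
tool_pos: [0.5582, 0.1273, 0.1278]
tool_rot: [-3.142, -0.001, 0.146]
contact_force: [-2.7, 1.7, 6.9]
opening: 0.013
grip_force: 45.0
```

Emit:
step_arm([
  {"translation": [0.6, 0, 1.0], "roll": 0},
  {"translation": [0.6, 0, 1.0], "roll": 0},
  {"translation": [0, 0, 0], "roll": 0},
  {"translation": [0, 0, 0], "roll": 0},
])

```text
time: 5.33
tool_pos: [0.5589, 0.1275, 0.1268]
tool_rot: [3.142, -0.0, 0.147]
contact_force: [-7.1, 0.7, 14.3]
opening: 0.0137
grip_force: 45.0
```

Emit:
step_arm([
  {"translation": [-2, 0, -3.5], "roll": 0},
  {"translation": [-3, 0, -5.2], "roll": 0},
  {"translation": [-3, 0, -5.2], "roll": 0},
  {"translation": [-3, 0, -5.2], "roll": 0},
  {"translation": [0, 0, 0], "roll": 0},
  {"translation": [0, 0, 0], "roll": 0},
])

```text
time: 5.83
tool_pos: [0.5484, 0.1258, 0.1449]
tool_rot: [3.142, -0.001, 0.146]
contact_force: [-2.4, 2.1, 4.5]
opening: 0.0134
grip_force: 45.0
```

Emit:
step_arm([
  {"translation": [-3, 0, -5.2], "roll": 0},
  {"translation": [-3, 0, -5.2], "roll": 0},
  {"translation": [-3, 0, -5.2], "roll": 0},
  {"translation": [0, 0, 0], "roll": 0},
  {"translation": [0, 0, 0], "roll": 0},
  {"translation": [-3, 0, -5.2], "roll": 0},
  {"translation": [-3, 0, -5.2], "roll": 0},
  {"translation": [-3, 0, -5.2], "roll": 0},
  {"translation": [-2.7, 0, -4.7], "roll": 0},
  {"translation": [0, 0, 0], "roll": 0},
  {"translation": [0, 0, 0], "roll": 0},
])

```text
time: 6.75
tool_pos: [0.528, 0.1227, 0.1804]
tool_rot: [3.141, -0.001, 0.146]
contact_force: [-0.3, -0.1, -2.2]
opening: 0.0134
grip_force: 45.0
```

```bash
python3 - <<'E'
from h import *
import cv2
s=read_camera("scene")[:,:,::-1];t=read_camera("top")[:,:,::-1]
a=cv2.resize(s[150:300,230:380],(400,400),interpolation=3);b=cv2.resize(t[150:270,230:350],(400,400),interpolation=3)
cv2.imwrite("pics/o1.png",np.hstack([a,b]))
print(delta(W([.006,0,.097+.056])))
E
```

```text
(array([ 0.5,  0.4, -1.6]), 'pos', array([0.5279, 0.1227, 0.1799]), 'yaw', np.float64(0.1463), 'rp', array([3.1415e+00, 2.0000e-04]), 't', 6.85, 'F', array([-0.6,  0.7, -2.5]), 'op', 0.0137)
```

View pics/o1.png

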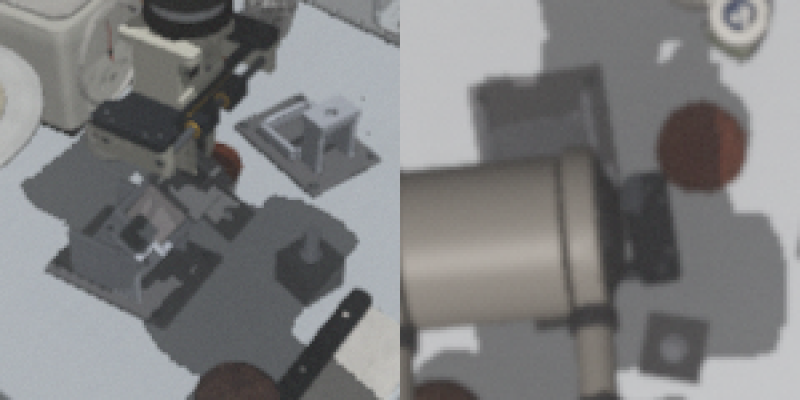

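Emit:
step_arm([
  {"translation": [0, 0, 0], "roll": 0},
  {"translation": [4.5, 0, -2.6], "roll": 0},
  {"translation": [3.5, 0, -2.6], "roll": 0},
  {"translation": [3.5, 0, -2.6], "roll": 0},
  {"translation": [3.5, 0, -2.6], "roll": 0},
  {"translation": [3.8, 0, -2], "roll": 0},
  {"translation": [3.8, 0, -2], "roll": 0},
  {"translation": [3.8, 0, -2], "roll": 0},
  {"translation": [3.8, 0, -2], "roll": 0},
  {"translation": [4.1, 0, -1.3], "roll": 0},
  {"translation": [4.1, 0, -1.3], "roll": 0},
  {"translation": [4.1, 0, -1.3], "roll": 0},
  {"translation": [4.1, 0, -1.3], "roll": 0},
  {"translation": [0, 0, 0], "roll": 0},
  {"translation": [0, 0, 0], "roll": 0},
], grip_force=12)

```text
time: 8.1
tool_pos: [0.5745, 0.1296, 0.2036]
tool_rot: [3.142, -0.001, 0.146]
contact_force: [-1.1, -1.0, -2.2]
opening: 0.0136
grip_force: 12.0
```

```bash
python3 - <<'E'
from h import *
import cv2
s=read_camera("scene")[:,:,::-1];t=read_camera("top")[:,:,::-1]
a=cv2.resize(s[150:270,250:370],(500,500),interpolation=3)
cv2.imwrite("pics/o2.png",cv2.convertScaleAbs(a,alpha=1.6))
for n in("cartridge","cartridge_hole"):print(n,[(np.round(d["at"],3).tolist(),round(d["confidence"],2)) for d in search_frame("scene",n)[:2]])
print(delta([0,0,0]))
# expected upright: TCP is 9.. cart
E
```

```text
cartridge [([0.544, 0.138, 0.182], 0.81)]
cartridge_hole [([0.544, 0.138, 0.186], 0.7)]
(array([-587. ,   44.5,  203.7]), 'pos', array([0.5742, 0.1295, 0.2037]), 'yaw', np.float64(0.1462), 'rp', array([ 3.1415e+00, -7.0000e-04]), 't', 8.3, 'F', array([-0.1, -0.7, -3.1]), 'op', 0.0137)
```

View pics/o2.png

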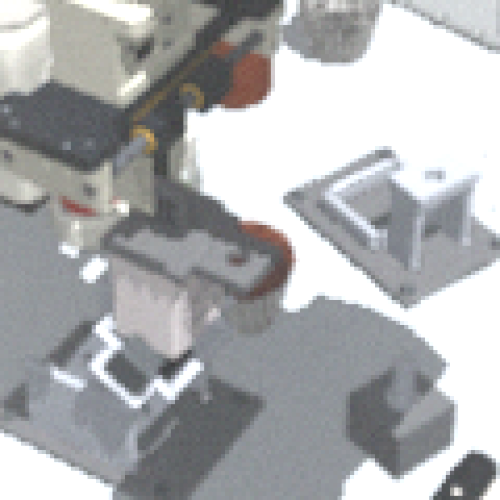

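```bash
python3 - <<'E'
from h import *
s=observe();p=np.array(s["tool_pos"]);y=s["tool_rot"][2]
# fit tilt and offset from hand-read pixels
L=[(-.05,0,.079),(-.068,.02,.072),(-.068,-.02,.08),(-.023,.028,0),(.032*0+.023,.028,.0)]
uv=np.array([(240,258),(247,298),(285,262),(190,360),(0,0)])*120/500+[250,150]
def pts(x):
    c,sn=np.cos(x[2]),np.sin(x[2]);A=np.array(L[:4]);B=A-[.0015,0,.105]
    B=np.c_[c*B[:,0]-sn*B[:,2],B[:,1],sn*B[:,0]+c*B[:,2]]+[x[0],0,x[1]+p[2]]
    return proj("scene",T([p[0],p[1],y],B))
f=lambda x:(pts(x)-uv[:4]).ravel()
r=least_squares(f,[0,.009,0]);print(np.round(r.x,4),np.round(r.fun,1));print(np.round(f([0,.009,0]),1))
E
```

```text
[-0.0136  0.0066 -0.0081] [ 0.5  0.6  0.7  0.6  0.4 -2.8 -2.   1.9]
[-4.3 -2.1 -4.1 -2.1 -4.4 -5.4 -6.7 -0.9]
```

Emit:
step_arm([
  {"translation": [-1, 0, -5], "roll": 0},
  {"translation": [0, 0, -10], "roll": 0},
  {"translation": [0, 0, -10], "roll": 0.06},
  {"translation": [0, 0, 0], "roll": 0.1},
  {"translation": [0, 0, 0], "roll": 0.1},
  {"translation": [0, 0, 0], "roll": 0.078},
  {"translation": [2.6, 8, 0], "roll": 0},
  {"translation": [5, 16, 0], "roll": 0},
  {"translation": [8, 25.6, 0], "roll": 0},
  {"translation": [8, 25.6, 0], "roll": 0},
  {"translation": [8, 25.6, 0], "roll": 0},
  {"translation": [8, 25.6, 0], "roll": 0},
  {"translation": [8, 25.6, 0], "roll": 0},
  {"translation": [8, 25.6, 0], "roll": 0},
  {"translation": [8, 25.6, 0], "roll": 0},
  {"translation": [8, 25.6, 0], "roll": 0},
  {"translation": [6, 18, 0], "roll": 0},
  {"translation": [4, 10, 0], "roll": 0},
  {"translation": [0, 0, 0], "roll": 0},
  {"translation": [0, 0, 0], "roll": 0},
], grip_force=30)

```text
time: 9.97
tool_pos: [0.6042, -0.1383, 0.2287]
tool_rot: [-3.141, 0.0, -0.192]
contact_force: [-0.1, -0.2, -3.3]
opening: 0.0138
grip_force: 30.0
```

```bash
python3 - <<'E'
from h import *
print(delta([.6044,-.1381,.19]))
E
```

```text
(array([ 0.2, -0.2, 38.7]), 'pos', array([ 0.6042, -0.1383,  0.2287]), 'yaw', np.float64(-0.1915), 'rp', array([-3.1411e+00,  1.0000e-04]), 't', 9.9667, 'F', array([-0.1, -0.2, -3.3]), 'op', 0.0138)
```

Emit:
step_arm([
  {"translation": [0, 0, 15], "roll": 0},
  {"translation": [0, 0, 25], "roll": 0},
  {"translation": [0, 0, 25], "roll": 0},
  {"translation": [0, 0, 15], "roll": 0},
  {"translation": [0, 0, 10], "roll": 0},
  {"translation": [0, 0, 0], "roll": 0},
  {"translation": [0, 0, 0], "roll": 0},
  {"translation": [0, 0, 0], "roll": 0},
])

```text
time: 10.63
tool_pos: [0.6052, -0.138, 0.1401]
tool_rot: [3.141, -0.003, -0.191]
contact_force: [0.2, -1.1, -2.5]
opening: 0.014
grip_force: 30.0
```

```bash
python3 - <<'E'
from h import *
import cv2
print(delta([.6044,-.1381,.103]))
s=read_camera("scene")[:,:,::-1]
u,v=310,140;f=8
b=cv2.convertScaleAbs(cv2.resize(s[v:v+75,u:u+100],None,fx=f,fy=f,interpolation=3),alpha=1.4)
p=observe()["tool_pos"]
c=[CR[0],CR[1],CR[2]];z0=p[2]-.096
def m(P,col):
    q=(proj("scene",T(c,P))[0]-[u,v]+.5)*f-.5;cv2.circle(b,tuple(int(round(k)) for k in q),3,col,-1)
for P in[(-.05,0,.08),(-.068,.02,.08),(-.068,-.02,.08),(-.068,.02,.072)]:m([P[0],P[1],P[2]+z0],(0,0,255))
for P in[(-.023,.028,0),(.023,.028,0),(.0,.032,.08)]:m([P[0],P[1],P[2]+z0],(0,255,0))
for P in[(-.068,.028,.078),(-.068,-.028,.078),(-.032,.028,.078)]:m(P,(255,0,0))
cv2.imwrite("pics/o3.png",b)
E
```

```text
(array([-0.8,  0.3, 37.1]), 'pos', array([ 0.6052, -0.138 ,  0.1401]), 'yaw', np.float64(-0.1908), 'rp', array([ 3.1412e+00, -2.6000e-03]), 't', 10.6333, 'F', array([ 0.2, -1.1, -2.5]), 'op', 0.014)
```

View pics/o3.png

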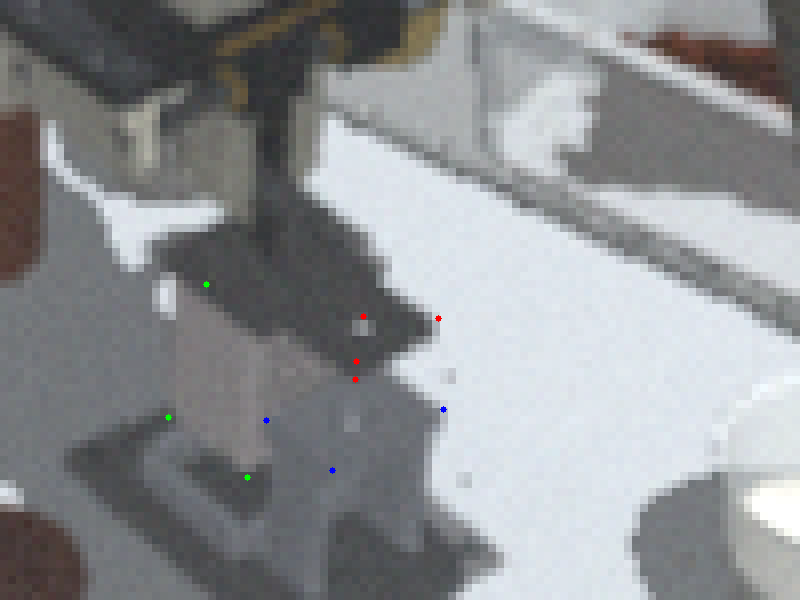

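Emit:
step_arm([
  {"translation": [0, 0, 8], "roll": 0},
  {"translation": [0, 0, 8], "roll": 0},
  {"translation": [0, 0, 7], "roll": 0},
  {"translation": [0, 0, 5], "roll": 0},
  {"translation": [0, 0, 0], "roll": 0},
  {"translation": [0, 0, 0], "roll": 0},
])

```text
time: 11.18
tool_pos: [0.604, -0.1382, 0.11]
tool_rot: [-3.142, 0.001, -0.192]
contact_force: [0.5, 0.5, -2.1]
opening: 0.014
grip_force: 30.0
```

Emit:
step_arm([
  {"translation": [0, 0, 1.5], "roll": 0},
  {"translation": [0, 0, 1.5], "roll": 0},
  {"translation": [0, 0, 1.5], "roll": 0},
  {"translation": [0, 0, 0], "roll": 0},
  {"translation": [0, 0, 0], "roll": 0},
], grip_force=12)

```text
time: 11.6
tool_pos: [0.6043, -0.1383, 0.1061]
tool_rot: [3.142, -0.0, -0.192]
contact_force: [0.4, 0.3, -3.1]
opening: 0.0137
grip_force: 12.0
```

Emit:
step_arm([
  {"translation": [0, 0, 1.5], "roll": 0},
  {"translation": [0, 0, 1.5], "roll": 0},
  {"translation": [0, 0, 1.5], "roll": 0},
  {"translation": [0, 0, 0], "roll": 0},
  {"translation": [0, 0, 0], "roll": 0},
])

```text
time: 12.02
tool_pos: [0.6061, -0.1388, 0.1037]
tool_rot: [3.141, -0.005, -0.192]
contact_force: [1.4, 0.3, 6.5]
opening: 0.0139
grip_force: 12.0
```

Emit:
step_arm([
  {"translation": [0, 0, 1], "roll": 0},
  {"translation": [0, 0, 0], "roll": 0},
])

```text
time: 12.18
tool_pos: [0.6061, -0.1388, 0.1037]
tool_rot: [3.141, -0.006, -0.192]
contact_force: [-1.4, 0.7, 12.5]
opening: 0.0142
grip_force: 12.0
```

Emit:
step_arm([
  {"translation": [0, 0, -1], "roll": 0},
  {"translation": [0, 0, 0], "roll": 0},
  {"translation": [0, 0, 0], "roll": 0},
  {"translation": [0, 0, 0], "roll": 0},
  {"translation": [0, 0, 0], "roll": 0},
], fingers=0.4)

```text
time: 12.6
tool_pos: [0.6041, -0.1383, 0.1012]
tool_rot: [-3.142, 0.001, -0.192]
contact_force: [-1.0, 0.7, -0.1]
opening: 0.0362
grip_force: 0.0
```

Emit:
step_arm([
  {"translation": [0, 0, -15], "roll": 0},
  {"translation": [0, 0, -30], "roll": 0},
  {"translation": [0, 0, -35], "roll": 0},
  {"translation": [-12, -28, 0], "roll": 0},
  {"translation": [-14, -36, 0], "roll": 0},
  {"translation": [-14, -36, 0], "roll": 0},
  {"translation": [-14, -36, 0], "roll": 0},
  {"translation": [-14, -30, 0], "roll": 0},
  {"translation": [0, 0, 0], "roll": 0},
  {"translation": [0, 0, 0], "roll": 0},
  {"translation": [0, 0, 0], "roll": 0},
])

```text
time: 13.52
tool_pos: [0.5693, 0.0373, 0.1815]
tool_rot: [3.141, -0.0, -0.191]
contact_force: [0.4, -0.5, 0.2]
opening: 0.0368
grip_force: 0.0
```

```bash
python3 - <<'E'
from h import *
import cv2
print(delta([PN[0],PN[1],.052]))
s=read_camera("scene")[:,:,::-1];t=read_camera("top")[:,:,::-1]
def cr(a,cam,u,v,w,h,f):
    b=cv2.convertScaleAbs(cv2.resize(a[v:v+h,u:u+w],None,fx=f,fy=f,interpolation=3),alpha=1.2)
    for P,col in [((-.05,0,.088),(0,0,255)),((-.068,.02,.088),(0,255,0)),((-.068,-.02,.088),(0,255,0)),((-.017,.007,.12),(255,0,0)),((-.017,-.007,.12),(255,0,0)),((.017,.007,.12),(255,0,0)),((-.023,.032,.088),(0,255,255)),((.023,.032,.088),(0,255,255))]:
        q=(proj(cam,T(CR,P))[0]-[u,v]+.5)*f-.5;cv2.circle(b,tuple(int(round(k)) for k in q),2,col,-1)
    return b
cv2.imwrite("pics/o4.png",np.hstack([cr(t,"top",345,165,57,75,7),cr(s,"scene",320,155,57,75,7)]))
E
```

```text
(array([-114.2,   27.3,  129.5]), 'pos', array([0.5693, 0.0373, 0.1815]), 'yaw', np.float64(-0.1911), 'rp', array([ 3.1411e+00, -2.0000e-04]), 't', 13.5167, 'F', array([ 0.4, -0.5,  0.2]), 'op', 0.0368)
```

View pics/o4.png

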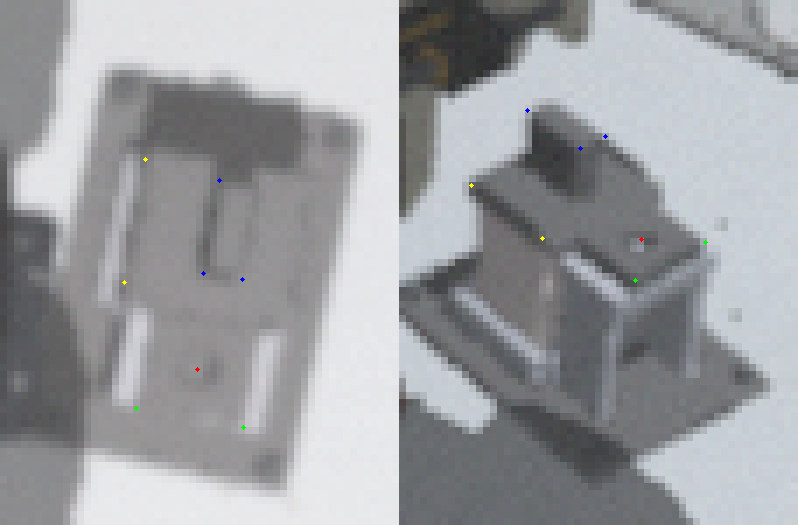

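```bash
python3 - <<'E'
from h import *
import cv2
t=cv2.cvtColor(read_camera("top"),cv2.COLOR_RGB2GRAY);s=cv2.cvtColor(read_camera("scene"),cv2.COLOR_RGB2GRAY)
o=cv2.cvtColor(cv2.imread("pics/top0.png"),cv2.COLOR_BGR2GRAY)
print("cols 356..390, rows 203..228");
for r in range(203,229):print(r,' '.join('%3d'%x for x in t[r,356:391]))
print("old cradle hole")
for r in range(208,228):print(r,' '.join('%3d'%x for x in o[r,356:391]))
print("scene cols 402..424 rows")
for r in range(180,200):print(r,' '.join('%3d'%x for x in s[r,402:426]))
for n,P in("hole",(-.05,0,.088)),("chole",(-.05,0,.078)),("finL",(-.017,.007,.12)),("finR",(-.017,-.007,.12)),("lugL",(-.068,.02,.088)),("lugR",(-.068,-.02,.088)),("clugL",(-.068,.028,.078)),("clugR",(-.068,-.028,.078)):print(n,proj("top",T(CR,P))[0].round(1),proj("scene",T(CR,P))[0].round(1))
E
```

```text
cols 356..390, rows 203..228
203 122 119 119 140 155 151 126 112 117 123 122 123 123 124 124 124 119 103  95 102 109 112 115 116 120 122 123 125 123 125 122 117 118 123 124
204 123 118 115 140 155 143 117 112 121 124 122 124 122 122 125 123 120 115 107 104 106 107 115 120 123 125 125 124 124 124 121 117 120 122 123
205 122 117 120 144 153 133 109 113 118 123 121 124 123 124 123 123 123 124 120 116 114 115 119 123 125 124 124 123 124 122 116 117 121 124 125
206 122 119 126 148 153 127 103 112 122 121 123 121 124 124 123 123 122 121 123 123 124 121 121 124 125 125 125 123 125 121 112 117 120 125 124
207 123 121 127 147 148 129 109 116 122 122 121 122 122 124 124 122 124 125 124 123 123 125 125 125 124 124 124 124 125 121 115 117 121 123 128
208 122 122 128 135 135 131 122 122 132 128 123 120 123 124 121 123 123 124 125 124 123 125 125 124 124 126 125 125 125 124 120 118 121 123 131
209 122 123 124 122 121 130 124 132 150 150 132 123 123 121 119 119 115 120 122 123 124 123 124 125 125 124 123 123 125 126 126 121 123 125 135
210 121 121 124 122 117 111 114 142 165 165 140 123 122 120 119
[... 7160 characters left out ...]
5 165 160 161 159 156 153 152 149
196 166 167 171 171 172 173 174 173 172 174 170 170 170 169 167 166 165 162 159 158 154 150 147 147
197 166 168 169 172 171 172 171 173 172 171 169 171 169 167 165 164 163 161 160 158 154 153 149 146
198 154 152 156 158 159 160 161 160 167 174 168 164 161 160 162 165 163 160 160 157 153 153 148 146
199 136 134 137 142 151 155 163 162 168 176 171 166 163 165 170 170 174 167 160 158 152 150 146 144
hole [372.8 217.3] [354.2 188.8]
chole [372.3 217.4] [354.  191.4]
finL [373.6 203.5] [345.5 175.7]
finR [379.1 204.5] [349.  173.9]
lugL [363.9 222.8] [353.3 194.5]
lugR [379.2 225.5] [363.3 189.1]
clugL [360.5 222.3] [351.1 198.3]
clugR [381.8 226.1] [365.  190.7]
```

Emit:
step_arm([
  {"translation": [-20, 5, 0], "roll": 0},
  {"translation": [-34, 8, 0], "roll": 0},
  {"translation": [-34, 8, 0], "roll": 0},
  {"translation": [-20, 5, 0], "roll": 0},
  {"translation": [-6.2, 1.3, 0], "roll": 0},
  {"translation": [0, 0, 20], "roll": 0},
  {"translation": [0, 0, 20], "roll": 0},
  {"translation": [0, 0, 10], "roll": 0},
  {"translation": [0, 0, 0], "roll": 0},
  {"translation": [0, 0, 0], "roll": 0},
  {"translation": [0, 0, 0], "roll": 0},
])

```text
time: 14.63
tool_pos: [0.4529, 0.0322, 0.1323]
tool_rot: [-3.142, -0.002, -0.192]
contact_force: [-0.3, 0.2, -0.2]
opening: 0.0365
grip_force: 0.0
```

```bash
python3 - <<'E'
from h import *
print(delta([PN[0],PN[1],.051]))
E
```

```text
(array([-0.9,  0.2, 81.3]), 'pos', array([0.4529, 0.0322, 0.1323]), 'yaw', np.float64(-0.1923), 'rp', array([-3.1416e+00, -1.5000e-03]), 't', 14.6333, 'F', array([-0.3,  0.2, -0.2]), 'op', 0.0365)
```

Emit:
step_arm([
  {"translation": [-0.9, 0.2, 20], "roll": 0},
  {"translation": [0, 0, 20], "roll": 0},
  {"translation": [0, 0, 20], "roll": 0},
  {"translation": [0, 0, 14], "roll": 0},
  {"translation": [0, 0, 7], "roll": 0},
  {"translation": [0, 0, 0], "roll": 0},
  {"translation": [0, 0, 0], "roll": 0},
  {"translation": [0, 0, 0], "roll": 0},
])

```text
time: 15.3
tool_pos: [0.4519, 0.0324, 0.0516]
tool_rot: [-3.141, -0.002, -0.192]
contact_force: [1.6, -0.5, 0.8]
opening: 0.0363
grip_force: 0.0
```

Emit:
step_arm([
  {"translation": [0, 0, 0], "roll": 0},
  {"translation": [0, 0, 0], "roll": 0},
  {"translation": [0, 0, 0], "roll": 0},
  {"translation": [0, 0, 0], "roll": 0},
  {"translation": [0, 0, 0], "roll": 0},
  {"translation": [0, 0, 0], "roll": 0},
], fingers=0, grip_force=25)

```text
time: 15.8
tool_pos: [0.4512, 0.0325, 0.0509]
tool_rot: [3.142, -0.001, -0.192]
contact_force: [-1.3, -0.7, 4.1]
opening: 0.0152
grip_force: 25.0
```

Emit:
step_arm([
  {"translation": [0, 0, -5], "roll": 0},
  {"translation": [0, 0, -20], "roll": 0},
  {"translation": [0, 0, -30], "roll": 0},
  {"translation": [0, 0, -30], "roll": 0},
  {"translation": [0, 0, -25], "roll": 0},
  {"translation": [10, 11.4, 0], "roll": 0},
  {"translation": [20, 23, 0], "roll": 0},
  {"translation": [25, 28, 0], "roll": 0},
  {"translation": [25, 28, 0], "roll": 0},
  {"translation": [22, 26, 0], "roll": 0},
  {"translation": [13, 15, 0], "roll": 0},
  {"translation": [6.4, 7, 0], "roll": 0},
  {"translation": [0, 0, 0], "roll": 0},
  {"translation": [0, 0, 0], "roll": 0},
  {"translation": [0, 0, 0], "roll": 0},
  {"translation": [0, 0, 0], "roll": 0},
])

```text
time: 17.13
tool_pos: [0.5431, -0.125, 0.1608]
tool_rot: [-3.141, 0.001, -0.19]
contact_force: [-0.4, 0.4, -0.3]
opening: 0.0154
grip_force: 25.0
```

```bash
python3 - <<'E'
from h import *
import cv2
print(delta([.544,-.1265,.098]))
rgb=read_camera("scene");s=cv2.cvtColor(rgb,cv2.COLOR_RGB2GRAY)
p=observe()["tool_pos"]
for z in(-.006,-.01,-.038,-.046):print(z,proj("scene",[p[0],p[1],p[2]+z])[0].round(1))
print("hole",proj("scene",[.5447,-.1265,.088])[0].round(1))
u=int(proj("scene",[p[0],p[1],p[2]-.02])[0][0]);v=int(proj("scene",[p[0],p[1],p[2]])[0][1])
print(u-14,v-4)
for r in range(v-4,v+40):print(r,' '.join('%3d'%x for x in s[r,u-14:u+15]))
E
```

```text
(array([ 1.1,  1.3, 62.8]), 'pos', array([ 0.5431, -0.125 ,  0.1608]), 'yaw', np.float64(-0.1902), 'rp', array([-3.1414e+00,  5.0000e-04]), 't', 17.1333, 'F', array([-0.4,  0.4, -0.3]), 'op', 0.0154)
-0.006 [355.8 170.9]
-0.01 [355.7 172.1]
-0.038 [355.1 179.8]
-0.046 [354.9 182. ]
hole [354.2 188.8]
341 165
165  85  92 109 118 146 149 110  81  85  78  81  83  85  88  87  83  81  78  61  41  66  88  95 127 155 164 164 163 162
166 106  98 105 128 155 149 112  78  83  81  79  82  88  86  87  82  71  75  59  42  68  91 116 152 165 163 163 163 162
167 144 136 137 145 164 155 131 103  88  81  80  81  86  89  87  82  77  75  53  46  69 103 140 163 162 163 163 164 165
168 161 163 163 161 162 162 160 144 121  96  78  82  84  83  84  85  80  73  55  48  85 124 157 161 160 162 168 162 163
169 132 139 154 161 162 163 162 164 156 131 103  83  83  88  80  80  83  84  90  93 116 152 163 163 162 166 163 166 163
170  60  83 119 152 163 161 164 163 166 158 145 116  84  87  84  80  79  89 122 141 145 165 164 164 166 163 164 164 164
171  55  54  71 107 140 156 163 164 165 162 158 131  80  85  86  79  8
[... 3789 characters left out ...]
  73  72  75  73  79  78  80  80  72  71  71  75  72  72  75  74  81  83  88 100 124 150 160 162 164
204  87  77  73  74  73  75  73  74  77  78  73  69  60  61  66  74  75  74  73  75  80  78  82  93  99 116 145 155 163
205  87  84  72  70  71  75  72  73  77  75  69  57  54  58  62  67  70  73  76  77  82  72  64  84  93  93 103 129 151
206  82  83  72  75  71  72  76  76  77  73  65  59  58  57  57  57  65  74  74  81  81  73  56  69  85  93  93  95 123
207  80  81  75  72  77  72  73  76  77  74  62  58  56  56  55  55  56  63  71  80  85  79  58  59  67  78  80  75  89
208  75  80  75  73  74  71  71  77  79  69  61  57  57  54  58  58  56  56  63  76  75  73  57  56  58  58  60  63  73
```

Emit:
step_arm([
  {"translation": [0.9, 1.2, 0], "roll": 0},
  {"translation": [0, 0, 10], "roll": 0},
  {"translation": [0, 0, 12], "roll": 0},
  {"translation": [0, 0, 4], "roll": 0},
  {"translation": [0, 0, 3], "roll": 0},
  {"translation": [0, 0, 3], "roll": 0},
  {"translation": [0, 0, 0], "roll": 0},
  {"translation": [0, 0, 0], "roll": 0},
], grip_force=20)

```text
time: 17.85
tool_pos: [0.5445, -0.1278, 0.1287]
tool_rot: [3.141, -0.0, -0.192]
contact_force: [-0.0, 0.9, -0.5]
opening: 0.0156
grip_force: 20.0
```

Emit:
step_arm([
  {"translation": [-0.5, -1, 0], "roll": 0},
  {"translation": [0, 0, 2], "roll": 0},
  {"translation": [0, 0, 2], "roll": 0},
  {"translation": [0, 0, 2], "roll": 0},
  {"translation": [0, 0, 2], "roll": 0},
  {"translation": [0, 0, 0], "roll": 0},
  {"translation": [0, 0, 0], "roll": 0},
])

```text
time: 18.43
tool_pos: [0.5441, -0.1267, 0.1204]
tool_rot: [3.142, 0.0, -0.192]
contact_force: [-1.3, -0.4, -0.7]
opening: 0.0156
grip_force: 20.0
```

Emit:
step_arm([
  {"translation": [0, 0, 3], "roll": 0},
  {"translation": [0, 0, 3], "roll": 0},
  {"translation": [0, 0, 3], "roll": 0},
  {"translation": [0, 0, 3], "roll": 0},
  {"translation": [0, 0, 3], "roll": 0},
  {"translation": [0, 0, 3], "roll": 0},
  {"translation": [0, 0, 0], "roll": 0},
  {"translation": [0, 0, 0], "roll": 0},
])

```text
time: 19.1
tool_pos: [0.5441, -0.1267, 0.1024]
tool_rot: [-3.142, 0.0, -0.192]
contact_force: [0.3, -0.1, -1.0]
opening: 0.0157
grip_force: 20.0
```

Emit:
step_arm([
  {"translation": [0, 0, 2], "roll": 0},
  {"translation": [0, 0, 2], "roll": 0},
  {"translation": [0, 0, 1.5], "roll": 0},
  {"translation": [0, 0, 0], "roll": 0},
  {"translation": [0, 0, 0], "roll": 0},
])

```text
time: 19.52
tool_pos: [0.5442, -0.1268, 0.0988]
tool_rot: [3.141, -0.001, -0.192]
contact_force: [-3.5, 1.5, 11.9]
opening: 0.0156
grip_force: 20.0
```

Emit:
step_arm([
  {"translation": [0, 0, -1.5], "roll": 0},
  {"translation": [0, 0, 0], "roll": 0},
  {"translation": [0, 0, 0], "roll": 0},
  {"translation": [0, 0, 0], "roll": 0},
  {"translation": [0, 0, 0], "roll": 0},
], fingers=0.4)

```text
time: 19.93
tool_pos: [0.544, -0.1267, 0.0983]
tool_rot: [-3.142, 0.001, -0.192]
contact_force: [0.1, 0.0, 0.3]
opening: 0.0363
grip_force: 0.0
```

Emit:
step_arm([
  {"translation": [0, 0, -10], "roll": 0},
  {"translation": [0, 0, -20], "roll": 0},
  {"translation": [0, 0, -30], "roll": 0},
  {"translation": [0, 0, -30], "roll": 0},
  {"translation": [-20, -30, 0], "roll": 0},
  {"translation": [-20, -36, 0], "roll": 0},
  {"translation": [-20, -36, 0], "roll": 0},
  {"translation": [-20, -36, 0], "roll": 0},
  {"translation": [0, 0, 0], "roll": 0},
  {"translation": [0, 0, 0], "roll": 0},
  {"translation": [0, 0, 0], "roll": 0},
])

```text
time: 20.85
tool_pos: [0.4924, 0.0237, 0.1892]
tool_rot: [3.141, -0.001, -0.191]
contact_force: [0.9, 0.7, -0.5]
opening: 0.0366
grip_force: 0.0
```

```bash
python3 - <<'E'
from h import *
import cv2
print(delta([.544,-.1265,.098]))
s=cv2.cvtColor(read_camera("scene"),cv2.COLOR_RGB2GRAY)
for n,z in("collar top",.092),("knob top",.124):print(n,proj("scene",[.5447,-.1265,z])[0].round(1))
for r in range(170,200):print(r,' '.join('%3d'%x for x in s[r,338:372]))
for n in("pin","pin_collar"):print(n,[(np.round(d["at"],3).tolist(),round(d["confidence"],2)) for d in search_frame("scene",n)[:2]])
E
```

```text
(array([ 79.2, 137.7,  91.2]), 'pos', array([0.4924, 0.0237, 0.1892]), 'yaw', np.float64(-0.1908), 'rp', array([ 3.1412e+00, -1.4000e-03]), 't', 20.85, 'F', array([ 0.9,  0.7, -0.5]), 'op', 0.0366)
collar top [354.3 187.7]
knob top [355.  179.1]
170  39  41  46  52  61  72  80  84  76  61  50  44  41  53  63  61  67  62  46  43  39  43  39  44  46  46 115 176 173 174 176 175 174 175
171  44  54  64  75  84  83  89  86  89  84  65  47  49  52  55  62  67  65  46  42  46  47  43  44  43  58 122 176 174 176 172 173 173 172
172  59  66  74  86  94  90  85  88  85  78  67  56  53  56  55  57  59  64  47  43  42  44  43  55  97 129 154 174 173 173 175 173 174 173
173  64  60  61  72  81  88  85  79  70  61  52  56  55  53  53  56  61  56  42  43  40  59  95 131 151 175 174 172 174 176 176 172 173 175
174  50  46  47  52  70  78  72  61  54  57  56  61  66  72  77  71  58  46  42  58  96 128 153 173 174 170 175 172 175 175 173 172 174 175
175  43  41  46  47  55  57  54  57  58  59  64  77  84  92  97 113 109  72  95 131 153 174 174 174 173 171 171 173 172 174 172 172 173 175
176  42  44  4
[... 2695 characters left out ...]
59 146 105  65  65  80  92 108 113 121 114 108 100  99 121 154 175 172 173 172 173 173 172
196  92  96 111 120  98  95  79  79  80  89 119 148 160 148 109  91 104 114 122 111 109 101  89  93 104 132 162 173 172 170 170 170 171 171
197  96  99 108 110  96  90  81  81  83  79  87 114 140 149 137 113 121 112 106 100  86  83  79  96 118 143 172 172 169 171 173 173 171 173
198  95 101 102  99  95  84  84  79  77  82  80  82 101 120 122 113 109 101  88  84  78  78  79  98 118 143 171 169 173 171 172 172 172 173
199  95 100 104 101  97  87  77  78  77  79  77  77  90 109 108 110  92  86  77  77  79  78  79  97 122 145 171 174 172 161 152 172 173 171
pin []
pin_collar [([0.541, -0.125, 0.105], 0.6)]
```

```bash
python3 -c "
from cell import *
print(hand_in())"
```

```text
the job is handed in; nothing more can be done
None
```

I handed the job in at about 21 s of the 61 s allowed: the cartridge stands in the cradle, the pin's collar is home on its lug, and the gripper is open and clear; the hand-in returned no verdict, so the seating rests on my own image and force checks, and I did not re-measure the bystanders.

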